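# Aim the packing bench's barcode scanner at the shipping label

## Task

Aim the barcode scanner at the carton that carries the shipping label: swivel and tilt its head by the handle on top so that it looks straight at the middle of the label, then let go. Leave the cartons and the other things on the bench where they are.

Things in the scene. Friction and masses are not known exactly. Their poses are not given: they have to be found in the camera images.
- stand: The scanner's stand, fixed to the bench: a round dark steel foot 100 mm across and 24 mm high with an upright 26 mm aluminium post. Origin: centre of the foot's underside, on the bench. z is up; x is the direction the scanner looks when joint swivel reads 0. The stand's place and yaw vary.
- swivel (a joint): Turn of the scanner's dark fork and head about the post's vertical axis (the stand's z), rad; 0 looks along the stand's x, positive turns to the left (counter-clockwise from above). Range -1.7 to 1.7. Stiff (about 0.2 N m), stays where it is left.
- tilt (a joint): Tilt of the scanner head in its fork about a level axis, the head's own y, which crosses the post's axis 210 mm above the bench; rad; 0 looks level, positive looks down, negative up. Range -0.5 to 1.0. Stiff (about 0.22 N m), stays where it is left; it starts level or looking up.
- sight (a point): Pivot inside the scanner head, where the swivel and tilt axes cross, 210 mm straight above the stand's origin. x is the line of sight, out through the middle of the glass window; y the tilt axis, to the head's left; z out of the head's top. Head: grey box with black window bezel, 94 mm long, 66 wide, 50 high, centred here, between fork arms that reach 41 mm to either side (knobs 49 mm) and 13 mm up.
- handle (a point): Grip point of the black upright handle on the head, 85 mm from the pivot along the head's z; axes as the head's. A flat bar 14 mm thick (along y), 24 mm wide (x), from 30 to 110 mm from the pivot, rigid with the head. Gripped from above across its thickness it can pivot between the fingers; moving it round the tilt axis or round the post sets the joints.
- label (a point): Middle of the white shipping label (105 by 75 mm, with black bars) that lies flat on top of the brown carton (220 x 160 x 60 mm, loose, 0.5 to 1 kg); 61 mm above the bench. The carton may be to the left or the right.
- plain_carton: A like brown carton without a label (200 x 170 x 60 mm, loose), on the other side; not to be scanned or moved. Origin: centre of its underside.
- tape_roll: A loose brown roll of parcel tape lying flat on the bench, 100 mm across, 48 mm high; leave alone. Origin: centre of its underside.
- dispenser: A loose tape dispenser, 120 x 55 mm, 86 mm high; leave alone. Origin: centre of its underside.

How it is judged:
By the outcome, as a careful person would: the job done as asked, in the order asked, and still so for the second after the job is handed in, with the robot touching nothing.
It also fails if it takes over 35 s, if anything falls off the work surface, if the arm or the gripper's body presses on something with over 40 N, if the wrist force passes 120 N, or if a joint passes its speed limit or range.

## Robot

A 7-joint arm with a two-finger parallel gripper is mounted at the origin on the work surface. World frame = base frame: x ahead of the robot, y to its left, z up, the work surface at z = 0. Lengths are in m, angles in rad, forces in N, time in s.
With the tool pointing down it reaches from about 0.425 to 0.875 m from the base axis. Payload 8.4 kg.
Tool frame: the origin (TCP) lies at the very end of the fingers, on their centre line; the grasp point (between the pads) lies 19 mm behind it; z points along the fingers, y is the line along which they close (so a half turn about z gives the same grasp; the last joint's range is limited). The gripper opens to 85 mm and grips with 20 to 120 N. Pads are 22 mm wide; open, the fingers measure 114 mm over their backs; the gripper's body (76 mm by 85 mm) begins 54 mm behind the grasp point. The pads swing forward as they close: fully open they stand 13 mm farther back than shut.
Start: joints at [-1.426, 0.333, 0.04, 1.465, -0.013, 1.343, -0.059], TCP at [0.157, 0.631, 0.231] pointing down, gripper open.
Joint ranges: [-2.58, 2.58], [-0.38, 2.09], [-1.3, 1.39], [0.25, 2.4], [-1.5, 4.64], [0.08, 2.09], [-2.65, 2.65]. Speed limits (rad/s): [2.22, 2.22, 2.79, 2.79, 3.14, 3.14, 3.14].

## Interface

Orientations are given as a unit quaternion [w, x, y, z].
In Python, from rig import manip, cams, job gives the robot as it stands.
- The arm moves only by the tool drive_tool, never from a script. Its argument "motion" is a list of rows, each a list of 4 numbers: the shift along the tool's x, y, z in m, then the turn about the tool's z in rad. A call has 1 to 5 rows; each row is the pose to reach, as a shift and turn from the pose commanded when the call began, along the tool's axes at that moment; what a row does not reach only later rows make up. A row lasts 1/10 s, in which the tool goes at most 50 mm and 8.59 degrees, less where a joint would pass 70% of its speed; a pose out of reach is approached as far as the arm can. A call with a gripper value outside its range is refused whole. "hand" is the closure, from 0 (fully open) to 1 (shut), set as the call begins (left out, the last holds). The fingers move at their own pace and stop on an object; "newtons" is the grip in N (left out, the last holds). Time passes only in rows, so rows that repeat a pose let the fingers close. It gives the time, the measured TCP pose, the force, the opening and the grip force at its end, in the units of the state.
- manip.sense(): the state, without advancing time (a new reading comes with each control period).
- cams.camera(name): name is "side" or "top"; returns (picture, depth): 400x640x3 uint8, red, green, blue; 400x640 float32, m along the optical axis (not along the pixel's ray), 0 where there is no reading.
- cams.camera_info(name): a dict with "mtx" (3x3 intrinsics, pixels), "R" (3x3) and "t" (3): a world point X has camera coordinates R X + t. Camera axes: x right, y down, z forward; pixel columns grow to the right and rows downward; lengths in m; the calibration is good to about 2 mm. A picture is of the moment at which its call begins. camera_info takes no time and is no camera call.
- job.job_done(): hands the job in; it is judged then, once.
The state is a dict: "t": time; "joint_positions": joint angles; "joint_vel": joint speeds; "joint_torque": joint torques, N m; "tool_pos": TCP position; "tcp_rot": TCP orientation; "wrist_force": force on the tool from outside, world axes, zero at the start; "torque": the same for the moment, N m; "finger_gap": finger opening in m; "grasp_force": force on a finger pad.
Only numpy, scipy, OpenCV 4.12 (cv2) and the standard library are available. Lean on these libraries where they do the work, as an engineer would, in place of code of your own. Each camera call takes 0.05 s, during which the arm holds its last target. There are 200 camera calls.

## Working session

There is one attempt and no reset: what is moved stays moved. The work goes in short steps, Python scripts to look and compute and a tool call to move; the robot and the scene stay as the last step left them, time stands still between calls to the robot, and variables do not carry over. Pictures are saved under pics/ and viewed, at most 10 in all, crops included, and the job is handed in when it is done.

Besides the shell and the picture viewer there is one more tool, called after "Call:" as name(argument=value, ...) on one line, values as JSON. drive_tool: Moves the arm, as the interface text tells. Its arguments: {"type":"object","properties":{"motion":{"type":"array","items":{"type":"array","items":{"type":"number"}}},"hand":{"type":"number"},"newtons":{"type":"number"}},"required":["motion"]}

```bash
mkdir -p pics
cat > h.py <<'E'
import numpy as np, cv2
from rig import manip, cams, job
def grab(n,tag):
    im,d=cams.camera(n); cv2.imwrite(f'pics/{tag}.png',im[:,:,::-1]); np.savez(f'pics/{tag}.npz',im=im,d=d); return im,d
def cloud(n,d):
    I=cams.camera_info(n); K=np.array(I['mtx']);R=np.array(I['R']);t=np.array(I['t'])
    v,u=np.mgrid[:d.shape[0],:d.shape[1]]
    c=np.stack([(u-K[0,2])/K[0,0]*d,(v-K[1,2])/K[1,1]*d,d],-1)
    return (c-t)@R
E
python3 - <<'E'
from h import *
for n in('top','side'): grab(n,n+'0')
s=manip.sense();print({k:np.round(s[k],3).tolist() for k in s})
for n in('top','side'):
    I=cams.camera_info(n);R=np.array(I['R']);print(n,np.round(-R.T@I['t'],3),np.round(R,2).tolist())
E
```

```text
{'t': 0.1, 'joint_positions': [-1.426, 0.334, 0.04, 1.466, -0.013, 1.343, -0.059], 'joint_vel': [-0.0, -0.001, -0.0, -0.003, -0.0, 0.001, 0.002], 'joint_torque': [0.004, -66.002, 1.37, -40.648, 0.017, 0.009, 0.0], 'tool_pos': [0.157, 0.63, 0.231], 'tcp_rot': [-0.0, 0.122, 0.993, -0.001], 'wrist_force': [0.53, -0.722, -0.642], 'torque': [0.016, -0.028, 0.027], 'grasp_force': 0.0, 'finger_gap': 0.085}
top [0.376 0.022 1.459] [[-0.03, -1.0, 0.02], [-0.99, 0.02, -0.13], [0.13, -0.02, -0.99]]
side [ 0.43  -0.533  0.86 ] [[0.98, -0.18, -0.01], [-0.14, -0.76, -0.64], [0.11, 0.63, -0.77]]
```

View pics/top0.png

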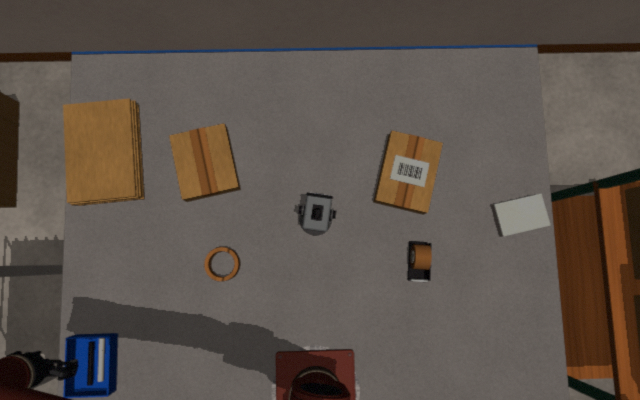

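View pics/side0.png

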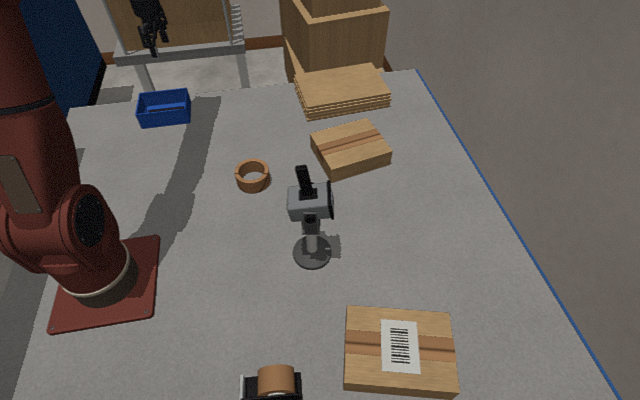

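Top view: labelled carton at right with the label near (410,171), scanner head at (317,213), plain carton (205,162), tape (222,263), dispenser (420,262). Side view: handle top near (301,168), foot (312,252), label (400,346). Now I'll measure.

Run:
```python
from h import *
T=np.load('pics/top0.npz');S=np.load('pics/side0.npz')
P=cloud('top',T['d']);Q=cloud('side',S['d'])
def box(im,P,c,w):
    m=np.zeros(im.shape[:2],bool);m[c[1]-w:c[1]+w,c[0]-w:c[0]+w]=1;return m
for im,C,c in((T['im'],P,(410,171)),(S['im'],Q,(400,346))):
    g=im.astype(int);m=(box(im,C,c,34)&(g.min(2)>110)&(g.max(2)-g.min(2)<40)).astype(np.uint8)
    m=cv2.morphologyEx(m,cv2.MORPH_CLOSE,np.ones((9,9)))
    k=max(cv2.findContours(m,0,2)[0],key=cv2.contourArea);r=cv2.minAreaRect(k);u,v=np.int32(np.round(r[0]));print('label',r,C[v,u])
# foot / head clouds
for nm,im,C,c in(('top',T['im'],P,(317,213)),('side',S['im'],Q,(311,215))):
    m=box(im,C,c,60)
    for lo,hi in((.012,.03),(.19,.225),(.225,.245),(.25,.275),(.275,.30),(.30,.34)):
        p=C[m&(C[...,2]>lo)&(C[...,2]<hi)]
        if len(p):
            r=cv2.minAreaRect(p[:,:2].astype(np.float32));print(nm,lo,len(p),np.round(p.mean(0),3),np.round(np.percentile(p,[2,98],axis=0),3).tolist(),np.round(np.r_[r[0],r[1],r[2]],3))
# foot circle from side: points z~.024
p=Q[box(S['im'],Q,(312,252),22)&(abs(Q[...,2]-.024)<.005)]
print('foot',cv2.minEnclosingCircle(p[:,:2].astype(np.float32)))
big=cv2.resize(T['im'][180:245,280:355,::-1],None,fx=8,fy=8,interpolation=2)
b2=cv2.resize(S['im'][155:275,265:360,::-1],None,fx=4.3,fy=4.3,interpolation=2)
cv2.imwrite('pics/c0.png',big);cv2.imwrite('pics/c1.png',b2)
```

```text
label ((409.4869079589844, 170.55572509765625), (34.871238708496094, 24.106388092041016), 13.240518569946289) [ 0.63542232 -0.29384095  0.0631219 ]
label ((400.040771484375, 345.9991455078125), (54.80491638183594, 39.05309295654297), 88.83085632324219) [ 0.63773642 -0.29627707  0.06143113]
top 0.012 102 [ 0.488 -0.022  0.017] [[0.458, -0.199, 0.012], [0.587, 0.035, 0.028]] [ 0.533 -0.081  0.19   0.215 61.33 ]
top 0.19 109 [ 0.495 -0.01   0.219] [[0.455, -0.059, 0.195], [0.52, 0.035, 0.225]] [ 4.8600e-01 -9.0000e-03  9.8000e-02  6.1000e-02  8.0886e+01]
top 0.225 851 [ 0.503 -0.012  0.235] [[0.458, -0.047, 0.226], [0.548, 0.023, 0.244]] [ 5.0400e-01 -1.3000e-02  8.7000e-02  9.7000e-02  7.9147e+01]
top 0.25 3 [ 0.502 -0.009  0.268] [[0.491, -0.013, 0.263], [0.509, -0.003, 0.273]] [ 5.0000e-01 -7.0000e-03  2.0000e-03  2.1000e-02  5.9736e+01]
top 0.275 3 [ 0.504 -0.01   0.288] [[0.502, -0.017, 0.276], [0.507, -0.005, 0.299]] [ 5.0500e-01 -1.1000e-02  1.2000e-02  4.0000e-03  8.4556e+01]
top 0.3 56 [ 0.489 -0.009  0.319] [[0.479, -0.016, 0.313], [0.5, -0.002, 0.323]] [ 4.8900e-01 -9.0000e-0
[... 217 characters left out ...]
1], [0.551, -0.017, 0.225]] [ 5.1300e-01 -1.9000e-02  9.5000e-02  9.4000e-02  5.5153e+01]
side 0.225 1044 [ 0.503 -0.02   0.236] [[0.456, -0.05, 0.226], [0.548, 0.019, 0.245]] [ 5.0200e-01 -1.5000e-02  7.6000e-02  9.7000e-02  8.0393e+01]
side 0.25 100 [ 0.496 -0.015  0.263] [[0.484, -0.018, 0.251], [0.509, -0.01, 0.275]] [ 0.496 -0.014  0.027  0.01   5.799]
side 0.275 106 [ 0.493 -0.015  0.288] [[0.48, -0.018, 0.276], [0.505, -0.009, 0.299]] [ 0.493 -0.014  0.028  0.01   8.059]
side 0.3 148 [ 0.489 -0.012  0.314] [[0.477, -0.017, 0.301], [0.501, -0.003, 0.322]] [ 4.9000e-01 -1.0000e-02  1.4000e-02  2.5000e-02  7.8146e+01]
foot ((0.503462016582489, -0.01273761410266161), 0.044771891087293625)
```

View pics/c0.png

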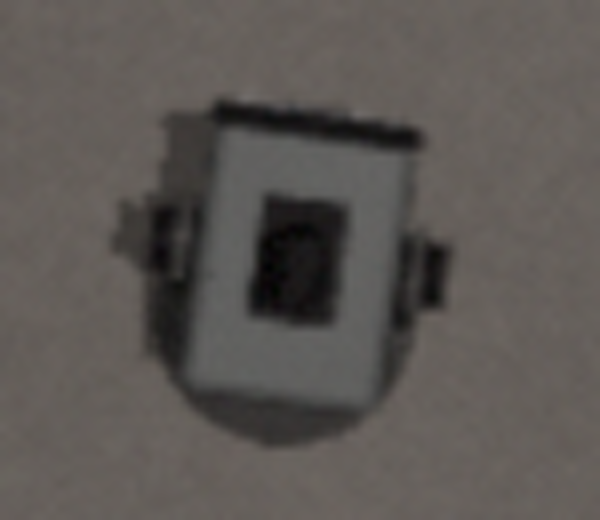

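The top crop shows the head looking about 10° right of world x and leaning back (handle top darker, at (300,250); bezel at top). Measurements agree with each other: pivot ≈ (0.503, -0.013), yaw ≈ -10.5°, tilt ≈ -0.14, and label (0.636, -0.295, 0.061). The target is therefore yaw ≈ -64.7° and tilt ≈ 0.445. I'll approach via a waypoint to keep the reach above 0.43.

Call:
drive_tool(motion=[[-0.01,-0.005,-0.045,0],[-0.04,-0.02,-0.08,0],[-0.08,-0.045,-0.105,0],[-0.12,-0.07,-0.125,0],[-0.16,-0.095,-0.139,0]], hand=0)

```text
t: 0.6
tool_pos: [0.2876, 0.5014, 0.3704]
tcp_rot: [0.0, 0.121, 0.993, 0.0]
wrist_force: [0.7, 0.8, -0.0]
finger_gap: 0.0854
grasp_force: 0.0
```

Call:
drive_tool(motion=[[-0.04,-0.025,0,0],[-0.07,-0.04,0,0],[-0.095,-0.06,0,0],[-0.1,-0.105,0,0],[-0.1,-0.15,0,0]])

```text
t: 1.1
tool_pos: [0.3482, 0.3309, 0.3681]
tcp_rot: [-0.0, 0.123, 0.992, -0.001]
wrist_force: [-1.0, -0.6, 0.6]
finger_gap: 0.0853
grasp_force: 0.0
```

Call:
drive_tool(motion=[[-0.03,-0.04,0,0],[-0.06,-0.08,0,0],[-0.09,-0.12,0,0],[-0.12,-0.16,0,0],[-0.15,-0.2,0,0]])

```text
t: 1.6
tool_pos: [0.445, 0.1004, 0.3691]
tcp_rot: [-0.0, 0.122, 0.993, 0.0]
wrist_force: [0.9, -0.8, -0.7]
finger_gap: 0.0857
grasp_force: 0.0
```

Call:
drive_tool(motion=[[-0.03,-0.04,0,0],[-0.06,-0.08,0,0],[-0.072,-0.097,0,-0.06],[-0.072,-0.097,0,-0.06],[-0.072,-0.097,0,-0.06]])

```text
t: 2.1
tool_pos: [0.4911, -0.0087, 0.3689]
tcp_rot: [-0.0, 0.092, 0.996, -0.0]
wrist_force: [-0.2, 0.6, -0.2]
finger_gap: 0.0856
grasp_force: 0.0
```

```bash
cat >> h.py <<'E'
def rel(tgt,yaw):
    "tool-frame shift and turn from the present pose to TCP tgt with tool y at 90deg+yaw"
    from scipy.spatial.transform import Rotation as Ro
    s=manip.sense();q=np.array(s['tcp_rot']);M=Ro.from_quat(q[[1,2,3,0]]).as_matrix()
    cur=np.arctan2(M[1,1],M[0,1])-np.pi/2
    return np.round(np.r_[M.T@(np.array(tgt)-s['tool_pos']),-(yaw-cur)],4),np.round([np.degrees(cur),*s['tool_pos']],4)
E
python3 - <<'E'
from h import *
print(rel([.4917,-.0108,.275],np.radians(-10.5)),np.round(manip.sense()['joint_positions'],2))
grab('side','s1')
E
```

```text
(array([-0.0011, -0.0019,  0.0939, -0.0018]), array([-1.06053e+01,  4.91100e-01, -8.70000e-03,  3.68900e-01])) [-0.8  -0.08  0.69  1.63  0.05  1.57  1.27]
```

View pics/s1.png

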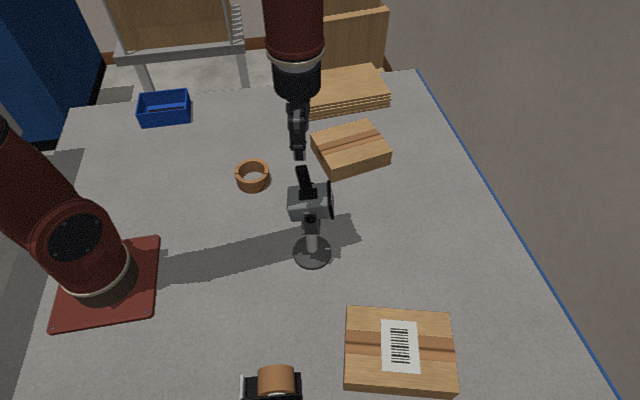

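Gripper sits over the handle, aligned (side view: fingers at (299,150) above the handle at (303,175)). Descending and gripping.

Call:
drive_tool(motion=[[-0.001,-0.002,0.04,0],[-0.001,-0.002,0.08,0],[-0.001,-0.002,0.094,0],[-0.001,-0.002,0.094,0],[-0.001,-0.002,0.094,0]])

```text
t: 2.65
tool_pos: [0.4925, -0.0105, 0.2767]
tcp_rot: [0.001, 0.091, 0.996, 0.0]
wrist_force: [0.6, -1.1, 0.9]
finger_gap: 0.0856
grasp_force: 0.0
```

Call:
drive_tool(motion=[[0,0,0,0],[0,0,0,0],[0,0,0,0],[0,0,0,0],[0,0,0,0]], hand=1, newtons=35)

```text
t: 3.15
tool_pos: [0.4921, -0.0107, 0.2755]
tcp_rot: [0.0, 0.092, 0.996, 0.0]
wrist_force: [0.2, 9.1, 4.4]
finger_gap: 0.0137
grasp_force: 33.8
```

Call:
drive_tool(motion=[[0,0,0,0],[0,0,0,0],[0,0,0,0],[0,0,0,0],[0,0,0,0]])

```text
t: 3.65
tool_pos: [0.4921, -0.0106, 0.2755]
tcp_rot: [0.0, 0.092, 0.996, 0.0]
wrist_force: [-0.5, 4.7, 4.7]
finger_gap: 0.0139
grasp_force: 34.8
```

Run:
```python
from h import *
# arc: pivot, swivel first then tilt. waypoints as relative rows from the present pose
piv=np.array([.503,-.013,.21]);L=.085
def grip(y,t): return piv+L*np.array([np.sin(t)*np.cos(y),np.sin(t)*np.sin(y),np.cos(t)])-[0,0,.019]
y0,t0,y1,t1=np.radians(-10.5),-.136,np.radians(-64.7),.445
print(rel(grip(y0,t0),y0))
for k in range(0,11):
    a=k/10; y=y0+a*(y1-y0);t=t0+a*(t1-t0);print(k,np.round(grip(y,t),4),np.round(np.degrees(y),1),rel(grip(y,t),y)[0])
```

```text
(array([ 0.0004, -0.0004,  0.0003, -0.    ]), array([-10.5016,   0.4921,  -0.0106,   0.2755]))
0 [ 0.4917 -0.0109  0.2752] -10.5 [ 0.0004 -0.0004  0.0003 -0.    ]
1 [ 0.4966 -0.0112  0.2757] -15.9 [-0.0046  0.0003 -0.0002  0.0946]
2 [ 0.5014 -0.0124  0.276 ] -21.3 [-0.0095 -0.     -0.0005  0.1892]
3 [ 0.5059 -0.0145  0.2759] -26.8 [-0.0143 -0.0013 -0.0004  0.2838]
4 [ 0.5099 -0.0174  0.2756] -32.2 [-1.870e-02 -3.400e-03 -1.000e-04  3.784e-01]
5 [ 0.5134 -0.021   0.275 ] -37.6 [-0.0228 -0.0063  0.0005  0.473 ]
6 [ 0.5161 -0.0252  0.2741] -43.0 [-0.0263 -0.01    0.0014  0.5676]
7 [ 0.5181 -0.03    0.2729] -48.4 [-0.0291 -0.0143  0.0026  0.6622]
8 [ 0.5192 -0.0352  0.2714] -53.9 [-0.0311 -0.0192  0.0041  0.7567]
9 [ 0.5194 -0.0406  0.2697] -59.3 [-0.0323 -0.0245  0.0058  0.8513]
10 [ 0.5186 -0.0461  0.2677] -64.7 [-0.0325 -0.03    0.0078  0.9459]
```

Call:
drive_tool(motion=[[-0.005,0,0,0.095],[-0.0095,0,-0.0005,0.19],[-0.0143,-0.0013,-0.0004,0.284],[-0.0187,-0.0034,0,0.378],[-0.0228,-0.0063,0.0005,0.473]])

```text
t: 4.15
tool_pos: [0.5131, -0.0196, 0.2747]
tcp_rot: [-0.001, 0.323, 0.946, 0.001]
wrist_force: [-0.7, 9.0, 4.2]
finger_gap: 0.0136
grasp_force: 34.0
```

Call:
drive_tool(motion=[[0,0,0,0],[0,0,0,0]])

```text
t: 4.35
tool_pos: [0.5136, -0.0201, 0.2746]
tcp_rot: [0.0, 0.322, 0.947, 0.001]
wrist_force: [3.9, 8.8, 0.2]
finger_gap: 0.0135
grasp_force: 34.3
```

```bash
cat >> h.py <<'E'
piv=np.array([.503,-.013,.21]);L=.085
def grip(y,t): return piv+L*np.array([np.sin(t)*np.cos(y),np.sin(t)*np.sin(y),np.cos(t)])-[0,0,.019]
E
python3 - <<'E'
from h import *
y1,t1=np.radians(-64.7),.445
for k in range(5,11):
    a=k/10;y=np.radians(-10.5)+a*np.radians(-54.2);t=-.136+a*.581;print(*rel(grip(y,t),y))
s=manip.sense();print(np.round(s['wrist_force'],1),np.round(s['torque'],2))
E
```

```text
[-0.0004 -0.0008 -0.0004 -0.0002] [-3.76118e+01  5.13600e-01 -2.01000e-02  2.74600e-01]
[-0.0051 -0.0025  0.0005  0.0944] [-3.76118e+01  5.13600e-01 -2.01000e-02  2.74600e-01]
[-0.0096 -0.0051  0.0017  0.189 ] [-3.76118e+01  5.13600e-01 -2.01000e-02  2.74600e-01]
[-0.0136 -0.0085  0.0031  0.2836] [-3.76118e+01  5.13600e-01 -2.01000e-02  2.74600e-01]
[-0.0171 -0.0127  0.0049  0.3782] [-3.76118e+01  5.13600e-01 -2.01000e-02  2.74600e-01]
[-0.0199 -0.0175  0.0068  0.4728] [-3.76118e+01  5.13600e-01 -2.01000e-02  2.74600e-01]
[3.9 8.8 0.2] [ 1.8  -0.46 -0.31]
```

Call:
drive_tool(motion=[[-0.0048,-0.0018,0.0009,0.095],[-0.0093,-0.0045,0.002,0.189],[-0.0133,-0.0078,0.0035,0.284],[-0.0168,-0.012,0.0053,0.378],[-0.0196,-0.0168,0.0072,0.473]])

```text
t: 4.85
tool_pos: [0.5193, -0.0451, 0.2678]
tcp_rot: [0.0, 0.536, 0.844, 0.001]
wrist_force: [4.3, 8.2, 2.2]
finger_gap: 0.0135
grasp_force: 34.4
```

Call:
drive_tool(motion=[[0,0,0,0],[0,0,0,0],[0,0,0,0]])

```text
t: 5.15
tool_pos: [0.5193, -0.046, 0.2674]
tcp_rot: [0.001, 0.535, 0.845, 0.001]
wrist_force: [6.7, 5.9, -1.2]
finger_gap: 0.0136
grasp_force: 35.6
```

Call:
drive_tool(motion=[[0,0,0,0],[0,0,0,0],[0,0,0,0],[0,0,0,0]], hand=0)

```text
t: 5.55
tool_pos: [0.5182, -0.0472, 0.2674]
tcp_rot: [-0.0, 0.536, 0.844, -0.0]
wrist_force: [0.9, 0.9, -1.0]
finger_gap: 0.0709
grasp_force: 0.0
```

Call:
drive_tool(motion=[[0,0,-0.03,0],[0,0,-0.07,0],[0,0,-0.1,0],[-0.0,0,-0.12,0],[0,0,-0.12,0]])

```text
t: 6.05
tool_pos: [0.5194, -0.0471, 0.3901]
tcp_rot: [0.002, 0.536, 0.845, 0.001]
wrist_force: [-0.5, -0.4, -0.2]
finger_gap: 0.0855
grasp_force: 0.0
```

Call:
drive_tool(motion=[[0,0.04,0,0],[0,0.08,0,0],[0,0.12,0,0],[0,0.16,0,0],[0,0.18,0,0]])

```text
t: 6.55
tool_pos: [0.6831, 0.0325, 0.3843]
tcp_rot: [-0.001, 0.534, 0.845, -0.001]
wrist_force: [-0.7, 1.2, -0.8]
finger_gap: 0.0855
grasp_force: 0.0
```

Run:
```python
from h import *
for n in('top','side'): grab(n,n+'2')
a,b=[cv2.imread(f'pics/{n}2.png') for n in('top','side')]
cv2.imwrite('pics/c2.png',np.hstack([cv2.resize(a[120:280,240:460],(400,291)),cv2.resize(b[120:400,230:470],(339,396))[:291]]) )
```

```text
(no output)
```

View pics/top2.png

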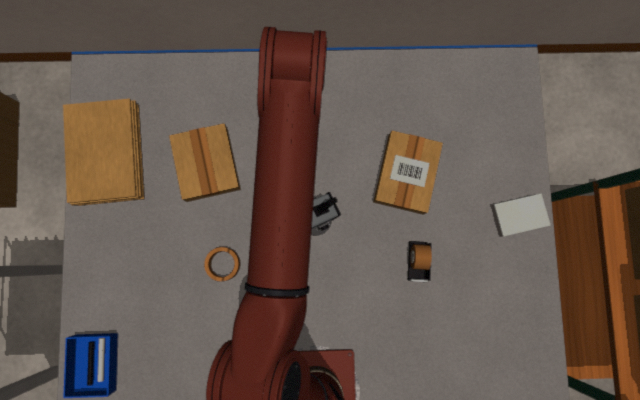

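View pics/side2.png

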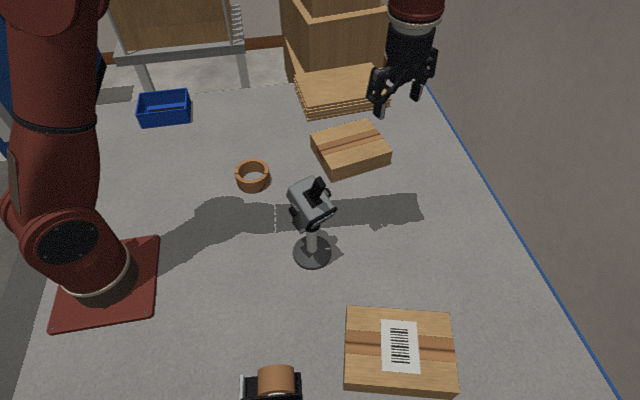

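Head now points toward the label, tilted down (side view: head (312,205), window (323,217)); cartons and bench items unmoved. The arm hides half the head in the top view (325,210), so I'll move it aside and measure the aim.

Call:
drive_tool(motion=[[0.04,0,0,0],[0.08,0,0,0],[0.12,0,0,0],[0.16,0,0,0],[0.2,0,0,0]])

```text
t: 7.15
tool_pos: [0.5945, 0.2112, 0.3871]
tcp_rot: [-0.0, 0.536, 0.844, -0.0]
wrist_force: [1.0, 0.6, 0.1]
finger_gap: 0.0856
grasp_force: 0.0
```

Call:
drive_tool(motion=[[0.03,0,0,0],[0.03,0,0,0],[0.03,0,0,0]])

```text
t: 7.45
tool_pos: [0.5824, 0.2379, 0.3871]
tcp_rot: [-0.0, 0.535, 0.845, -0.0]
wrist_force: [0.4, -1.5, 0.4]
finger_gap: 0.0853
grasp_force: 0.0
```

```bash
cat > m.py <<'E'
from h import *
import sys
tag=sys.argv[1]
lab=np.array([.6366,-.295,.061])
for n,c in(('top',(320,210)),('side',(312,205))):
    im,d=grab(n,n+tag);P=cloud(n,d);g=im.astype(int)
    m=np.zeros(d.shape,bool);m[c[1]-45:c[1]+45,c[0]-45:c[0]+45]=1
    p=P[m&(d>0)&(np.linalg.norm(P-piv,axis=2)<.075)&(P[...,2]>.2)&(g.mean(2)>55)]
    # top face: start from the aim normal, refine plane at 25 mm
    y,t=np.radians(-64.7),.445
    nrm=np.array([np.sin(t)*np.cos(y),np.sin(t)*np.sin(y),np.cos(t)]);off=.025
    for k in range(10):
        q=p[abs((p-piv)@nrm-off)<(.008 if k<4 else .004)];cen=q.mean(0);w=np.linalg.svd(q-cen)[2][2];nrm=w*np.sign(w[2]);off=(cen-piv)@nrm
    ny=np.degrees(np.arctan2(nrm[1],nrm[0]));tt=np.arccos(nrm[2])
    # in-plane rectangle
    ex=np.array([np.cos(y),np.sin(y),0]);ex-=ex@nrm*nrm;ex/=np.linalg.norm(ex);ey=np.cross(nrm,ex)
    r=cv2.minAreaRect(np.c_[(q-piv)@ex,(q-piv)@ey].astype(np.float32))
    # handle, dark points 45..105 mm up along the head's z
    P2=P[m&(d>0)&(np.linalg.norm(P-piv,axis=2)<.13)];h=(P2-piv)@nrm;H=P2[(h>.1)&(h<.116)];G=P2[(h>.045)&(h<.1)]
    print(n,len(q),'normal yaw',ny,'tilt',tt,'off',off,'rect',np.round(np.r_[r[0],r[1],r[2]],4),'hdl top',np.round(H.mean(0),4) if len(H) else '',len(H))
    if len(G)>10:
        print('  handle box in head axes',np.round(np.percentile(np.c_[(G-piv)@ex,(G-piv)@ey],[2,98],axis=0),4).tolist(), len(G))
d=lab-piv;print('want',np.degrees(np.arctan2(d[1],d[0])),np.arctan2(-d[2],np.hypot(*d[:2])))
E
python3 m.py 3
```

```text
top 518 normal yaw -65.4817146979947 tilt 0.3775424680761754 off 0.024654118404784486 rect [-6.00000e-04  7.00000e-04  6.62000e-02  9.69000e-02  8.89929e+01] hdl top [ 0.5197 -0.0465  0.3117] 59
  handle box in head axes [[-0.0142, -0.0054], [0.0051, 0.0078]] 69
side 803 normal yaw -66.891143375065 tilt 0.37826737954973894 off 0.02556005945491082 rect [-4.30000e-03  1.90000e-03  6.77000e-02  8.91000e-02  8.87915e+01] hdl top [ 0.5183 -0.0486  0.3117] 105
  handle box in head axes [[-0.0125, -0.0061], [0.0094, 0.0054]] 142
want -64.65033062597952 0.4454804999372997
```

Run:
```python
import cv2,numpy as np
a,b=cv2.imread('pics/top3.png'),cv2.imread('pics/side3.png')
cv2.imwrite('pics/c3.png',np.hstack([cv2.resize(a[175:250,280:355],(395,395),interpolation=2),cv2.resize(b[160:240,272:352],(395,395),interpolation=2)]))
```

```text
(no output)
```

View pics/c3.png

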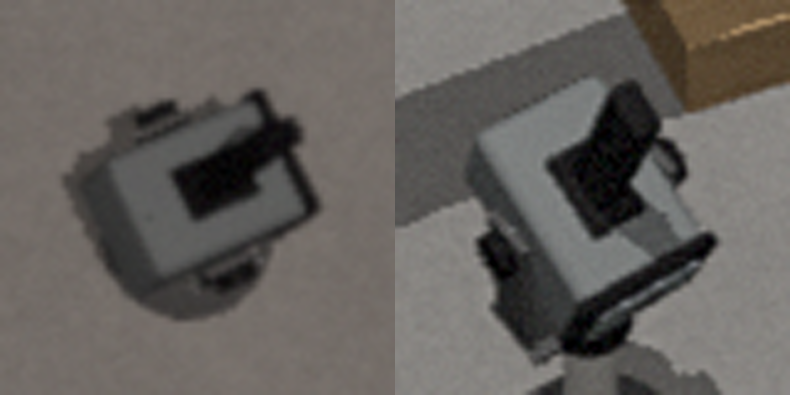

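The head measures tilt ≈ 0.378 in both views against 0.445 wanted; yaw ≈ -65.5° against -64.7°. In the crops the head is square with no contact. So I'll regrip and add the missing tilt.

Run:
```python
from h import *
y=np.radians(-64.5)
a=grip(y,.378);print(a,rel(a,y)); a[2]=.387;print(rel(a,y)[0])
```

```text
[ 0.51650526 -0.04131437  0.26999939] (array([-0.2228, -0.1784,  0.1176, -0.0062]), array([-64.8528,   0.5833,   0.2362,   0.3875]))
[-0.2229 -0.1784  0.0006 -0.0062]
```

Call:
drive_tool(motion=[[-0.038,-0.03,0,0],[-0.076,-0.061,0,0],[-0.114,-0.091,0,0],[-0.152,-0.122,0,0],[-0.19,-0.152,0,-0.006]])

```text
t: 8.05
tool_pos: [0.5257, -0.0026, 0.3874]
tcp_rot: [-0.0, 0.534, 0.845, 0.0]
wrist_force: [1.1, 0.2, 0.7]
finger_gap: 0.0853
grasp_force: 0.0
```

Call:
drive_tool(motion=[[-0.033,-0.026,0,0],[-0.033,-0.026,0,0],[-0.033,-0.026,0,0],[-0.033,-0.026,0,0]])

```text
t: 8.45
tool_pos: [0.5175, -0.0392, 0.3873]
tcp_rot: [-0.0, 0.533, 0.846, -0.0]
wrist_force: [-0.1, -0.4, 0.3]
finger_gap: 0.0855
grasp_force: 0.0
```

Run:
```python
from h import *
y=np.radians(-64.5)
print(rel(grip(y,.378),y))
```

```text
(array([-0.0015, -0.0018,  0.1173,  0.002 ]), array([-6.43875e+01,  5.17500e-01, -3.92000e-02,  3.87300e-01]))
```

Call:
drive_tool(motion=[[-0.0015,-0.002,0.04,0],[-0.0015,-0.002,0.08,0],[-0.0015,-0.002,0.117,0],[-0.0015,-0.002,0.117,0],[-0.0015,-0.002,0.117,0]])

```text
t: 8.95
tool_pos: [0.5165, -0.0412, 0.2712]
tcp_rot: [-0.0, 0.532, 0.847, -0.001]
wrist_force: [0.4, -0.7, 0.9]
finger_gap: 0.0854
grasp_force: 0.0
```

Call:
drive_tool(motion=[[0,0,0,0],[0,0,0,0],[0,0,0,0],[0,0,0,0],[0,0,0,0]], hand=1)

```text
t: 9.45
tool_pos: [0.517, -0.0417, 0.2711]
tcp_rot: [0.001, 0.533, 0.846, 0.001]
wrist_force: [10.7, 3.1, -2.1]
finger_gap: 0.0136
grasp_force: 34.0
```

Call:
drive_tool(motion=[[0,0,0,0],[-0.0018,0,0.0007,0],[-0.0036,0,0.0015,0],[-0.0055,0,0.0023,0],[-0.0055,0,0.0023,0]])

```text
t: 9.95
tool_pos: [0.5196, -0.0457, 0.269]
tcp_rot: [0.0, 0.532, 0.846, 0.001]
wrist_force: [3.4, 5.4, 4.8]
finger_gap: 0.0139
grasp_force: 34.0
```

Call:
drive_tool(motion=[[0,0,0,0],[0,0,0,0],[0,0,0,0]])

```text
t: 10.25
tool_pos: [0.5196, -0.0457, 0.2689]
tcp_rot: [0.0, 0.532, 0.846, 0.001]
wrist_force: [4.0, 4.9, 4.1]
finger_gap: 0.0139
grasp_force: 34.0
```

```bash
python3 - <<'E'
from h import *
y=np.radians(-64.5)
print(rel(grip(y,.446),y)); s=manip.sense();print(s['wrist_force'],s['torque'])
E
python3 m.py 4
```

```text
(array([-0.    , -0.0009,  0.0013,  0.0027]), array([-6.43447e+01,  5.19600e-01, -4.57000e-02,  2.68900e-01]))
[3.96297336 4.94240276 4.09187458] [ 1.2994953  -0.58601446 -0.32159079]
top 11 normal yaw -49.40404480707057 tilt 0.36519742029565555 off 0.0286460284130802 rect [-0.035  -0.0036  0.0161  0.0459  0.315 ] hdl top  0
side 629 normal yaw -66.30835490024113 tilt 0.4326760309769872 off 0.025353551159872274 rect [-0.0021 -0.      0.0947  0.0646  1.7694] hdl top [ 0.5217 -0.0507  0.3118] 183
  handle box in head axes [[-0.0061, -0.0185], [0.0136, 0.0208]] 140
want -64.65033062597952 0.4454804999372997
```

Call:
drive_tool(motion=[[-0.0012,0,0.0006,0],[-0.0012,0,0.0006,0],[-0.0012,0,0.0006,0]])

```text
t: 10.65
tool_pos: [0.5201, -0.0467, 0.2684]
tcp_rot: [0.0, 0.532, 0.846, 0.001]
wrist_force: [3.8, 4.8, 4.3]
finger_gap: 0.0133
grasp_force: 34.1
```

Call:
drive_tool(motion=[[0,0,0,0],[0,0,0,0],[0,0,0,0],[0,0,0,0]], hand=0)

```text
t: 11.05
tool_pos: [0.519, -0.0482, 0.2674]
tcp_rot: [-0.0, 0.533, 0.846, -0.0]
wrist_force: [-0.8, 0.4, 0.2]
finger_gap: 0.0709
grasp_force: 0.0
```

Call:
drive_tool(motion=[[0,0,-0.03,0],[0,0,-0.07,0],[0,0,-0.1,0],[0,0,-0.12,0],[0,0,-0.12,0]])

```text
t: 11.55
tool_pos: [0.5202, -0.0482, 0.3901]
tcp_rot: [0.001, 0.533, 0.846, 0.001]
wrist_force: [-0.7, 0.0, -0.3]
finger_gap: 0.0854
grasp_force: 0.0
```

Call:
drive_tool(motion=[[0.038,0.03,0,0],[0.076,0.061,0,0],[0.114,0.091,0,0],[0.152,0.122,0,0],[0.19,0.152,0,0]])

```text
t: 12.05
tool_pos: [0.5741, 0.191, 0.3864]
tcp_rot: [-0.0, 0.533, 0.846, -0.001]
wrist_force: [0.6, -0.2, 0.5]
finger_gap: 0.0856
grasp_force: 0.0
```

Call:
drive_tool(motion=[[0.033,0.026,0,0],[0.033,0.026,0,0],[0.033,0.026,0,0]])

```text
t: 12.35
tool_pos: [0.5831, 0.2311, 0.3857]
tcp_rot: [-0.0, 0.532, 0.847, -0.002]
wrist_force: [0.3, -0.7, -0.3]
finger_gap: 0.0854
grasp_force: 0.0
```

```bash
python3 m.py 5
python3 - <<'E'
# yaw from knobs/handle-free edges: grey head-top mask, principal edge directions at several frames
from h import *
for n,c in(('top',(320,210)),('side',(312,205))):
  for tag in('3','5'):
    Z=np.load(f'pics/{n}{tag}.npz');P=cloud(n,Z['d']);g=Z['im'].astype(int)
    t=.378 if tag=='3' else .445; y=np.radians(-64.7)
    ez=np.array([np.sin(t)*np.cos(y),np.sin(t)*np.sin(y),np.cos(t)]);ex=np.array([np.cos(t)*np.cos(y),np.cos(t)*np.sin(y),-np.sin(t)]);ey=np.cross(ez,ex)
    p=P[(np.linalg.norm(P-piv,axis=2)<.075)&(g.mean(2)>45)]-piv
    p=p[abs(p@ez-.025)<.005];a,b=p@ex,p@ey
    # long edges: extremes of b in slices of a, line fit
    out=[]
    for f in(np.min,np.max):
        xs=np.arange(-.036,.036,.003);v=[f(b[abs(a-x)<.002]) for x in xs];L_=cv2.fitLine(np.float32(np.c_[xs,v]),cv2.DIST_HUBER,0,.01,.01).ravel();out+=[np.degrees(np.arctan(L_[1]/L_[0])),L_[3]]
    print(n,tag,np.round(out,4))
E
```

```text
top 497 normal yaw -65.78730598739797 tilt 0.43678003491879297 off 0.024595114523709504 rect [-0.0000e+00  1.6000e-03  6.6600e-02  9.6200e-02  8.8565e+01] hdl top [ 0.5226 -0.052   0.3093] 57
  handle box in head axes [[-0.0136, -0.0049], [0.0074, 0.0085]] 77
side 831 normal yaw -66.31039555741768 tilt 0.44492715504288555 off 0.025444859249464696 rect [-1.900e-03  1.000e-03  6.660e-02  9.410e-02  8.967e+01] hdl top [ 0.5213 -0.0542  0.309 ] 104
  handle box in head axes [[-0.0134, -0.0057], [0.0093, 0.0043]] 136
want -64.65033062597952 0.4454804999372997
top 3 [-0.1154 -0.0298 -0.104   0.0325]
top 5 [-0.2285 -0.0298 -1.3703  0.0326]
side 3 [-1.7476 -0.0315 17.9679  0.0242]
side 5 [ 2.20800e-01 -3.15000e-02  2.24924e+01  2.12000e-02]
```

The aim measures tilt ≈ 0.441 (want 0.445) and yaw ≈ -65° (want -64.7°), which puts the line within a few millimetres of the label's middle. The arm is clear, so I'll hand in.

```bash
python3 -c "
from h import *
print(job.job_done())"
```

```text
the job is handed in; nothing more can be done
None
```

The scanner head is aimed at the middle of the shipping label, off by an estimated 5 mm or so on the label. The handle is released, the arm is clear, and the job was handed in at about 12.5 s of the 35 s allowed; no verdict came back.

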